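# Steady the wobbling weighing plate

## Task

The stone weighing plate rocks because one of the four rubber feet under it is worn: press down on its corners with the fingertips, one after another, until you find the corner that dips, then press the yellow-tabbed shim lever of that corner down flat and leave the other three sticking up. Last, press on that corner of the plate again, with a force of about 8 N, to prove that it stays firm on its shim, and finish while still holding it pressed. Nothing is to be gripped or lifted, the plate stays in its place, and the things standing round it are left alone.

Things in the scene. Friction and masses are not known exactly. Their poses are not given: they have to be found in the camera images.
- plate: loose pale stone weighing plate, 130 (x) x 160 (y) x 15 mm, 1.1 kg, with a round brass bubble level (26 mm wide, 4 mm high) in its middle. Origin: centre of its underside, 40 mm above the worktop; x away from the robot to within 15 degrees, z up. A worn corner, pressed with over 4 N, dips 3 to 5 mm and comes back when let go; firm corners give less than 1 mm. Low steel stops round its edge keep it from sliding
- base: grey metal tray under the plate, 146 (x) x 184 (y) x 8 mm, fixed to the worktop; origin at the centre of its underside on the worktop, axes as the plate's. It carries the four shims, a steel stud of 32 mm diameter under the plate's middle and four black rubber feet (18 mm wide, at x +-44, y +-50 mm) that look alike: three are firm, one is worn and soft
- corner_far_left (a point): point to press at the far left corner of the plate (left = +y, far = +x in the plate's frame): middle of the flat grey dot, 20 mm wide, on the plate's top face, at (+46, +56) mm from the plate's centre, 55 mm above the worktop
- corner_far_right (a point): point to press at the far right corner of the plate (left = +y, far = +x in the plate's frame): middle of the flat grey dot, 20 mm wide, on the plate's top face, at (+46, -56) mm from the plate's centre, 55 mm above the worktop
- corner_near_left (a point): point to press at the near left corner of the plate (left = +y, far = +x in the plate's frame): middle of the flat grey dot, 20 mm wide, on the plate's top face, at (-46, +56) mm from the plate's centre, 55 mm above the worktop
- corner_near_right (a point): point to press at the near right corner of the plate (left = +y, far = +x in the plate's frame): middle of the flat grey dot, 20 mm wide, on the plate's top face, at (-46, -56) mm from the plate's centre, 55 mm above the worktop
- shim_far_left (a joint): the far left corner's shim, a steel cam lever; its axis is parallel to base x, at x +44, y +74 mm, 21 mm above the worktop. 0 (to 0.1 at the start): it sticks up and outwards (+y) at 45 degrees; grows as it is pressed down; 0.785 = lying flat, level (stop at 0.80). Stiff (about 3 N at the tab), stays where it is left. Flat, its cam stands 0.8 mm under the plate
- shim_far_right (a joint): the far right corner's shim, a steel cam lever; its axis is parallel to base x, at x +44, y -74 mm, 21 mm above the worktop. 0 (to 0.1 at the start): it sticks up and outwards (-y) at 45 degrees; grows as it is pressed down; 0.785 = lying flat, level (stop at 0.80). Stiff (about 3 N at the tab), stays where it is left. Flat, its cam stands 0.8 mm under the plate
- shim_near_left (a joint): the near left corner's shim, a steel cam lever; its axis is parallel to base x, at x -44, y +74 mm, 21 mm above the worktop. 0 (to 0.1 at the start): it sticks up and outwards (+y) at 45 degrees; grows as it is pressed down; 0.785 = lying flat, level (stop at 0.80). Stiff (about 3 N at the tab), stays where it is left. Flat, its cam stands 0.8 mm under the plate
- shim_near_right (a joint): the near right corner's shim, a steel cam lever; its axis is parallel to base x, at x -44, y -74 mm, 21 mm above the worktop. 0 (to 0.1 at the start): it sticks up and outwards (-y) at 45 degrees; grows as it is pressed down; 0.785 = lying flat, level (stop at 0.80). Stiff (about 3 N at the tab), stays where it is left. Flat, its cam stands 0.8 mm under the plate
- tab_far_left (a point): middle of the upper face of the yellow ribbed tab (28 mm wide along x, 20 mm long, 7 mm thick) at the free end of the far left shim, 52 mm from its axis. Raised it is about 34 mm outside the axis and 61 mm above the worktop; flat it is 52 mm outside the axis (base y +126 mm) and 25 mm above the worktop
- tab_far_right (a point): middle of the upper face of the yellow ribbed tab (28 mm wide along x, 20 mm long, 7 mm thick) at the free end of the far right shim, 52 mm from its axis. Raised it is about 34 mm outside the axis and 61 mm above the worktop; flat it is 52 mm outside the axis (base y -126 mm) and 25 mm above the worktop
- tab_near_left (a point): middle of the upper face of the yellow ribbed tab (28 mm wide along x, 20 mm long, 7 mm thick) at the free end of the near left shim, 52 mm from its axis. Raised it is about 34 mm outside the axis and 61 mm above the worktop; flat it is 52 mm outside the axis (base y +126 mm) and 25 mm above the worktop
- tab_near_right (a point): middle of the upper face of the yellow ribbed tab (28 mm wide along x, 20 mm long, 7 mm thick) at the free end of the near right shim, 52 mm from its axis. Raised it is about 34 mm outside the axis and 61 mm above the worktop; flat it is 52 mm outside the axis (base y -126 mm) and 25 mm above the worktop
- pill_vial: small white-capped pill vial, 26 mm wide, 50 mm high, standing left of the plate; bystander. Origin: centre of its underside
- film_can: small black-capped container, 26 mm wide, 42 mm high, standing right of the plate; bystander. Origin: centre of its underside
- label_roll: white roll of labels, 52 mm wide, 31 mm high, standing left of the vial; bystander. Origin: centre of its underside
- marker: marker pen, 132 mm long (y), 17 mm high, lying on the robot's side of the plate; bystander. Origin: centre of its underside

How it is judged:
By the outcome, as a careful person would: the job done as asked, in the order asked, and still so for the second after the job is handed in, while the arm keeps its last pose, push and grip.
It also fails if it takes over 45 s, if anything falls off the work surface, if the arm or the gripper's body presses on something with over 40 N, if the wrist force passes 120 N, or if a joint passes its speed limit or range.

## Robot

A 6-joint arm with a two-finger parallel gripper is mounted at the origin on a cart in front of the work surface, level with it; the furniture and walls round the work are solid. World frame = base frame: x ahead of the robot, y to its left, z up, the work surface at z = 0. Lengths are in mm, angles in rad, forces in N, time in s.
With the tool pointing down it reaches from about 350 to 800 mm from the base axis. Payload 7.3 kg.
Tool frame: the origin (TCP) lies midway between the tips of the shut fingers; the grasp point (between the pads) lies 19 mm behind it; z points along the fingers, y is the direction in which the jaws open and shut (so a half turn about z gives the same grasp; the last joint's range is limited). The gripper opens to 85 mm and grips with 20 to 120 N. Pads are 22 mm wide; open, the fingers measure 114 mm over their backs; the gripper's body (76 mm by 85 mm) begins 54 mm behind the grasp point. The pads swing forward as they close: fully open they stand 13 mm farther back than shut.
Start: joints at [-1.385, 0.342, 1.524, -0, 1.275, -0.146], TCP at [171.04, -496.38, 197.622] pointing down, gripper open.
Joint ranges: [-2.53, 2.53], [-0.77, 2.02], [0.04, 2.7], [-1, 4.14], [0.28, 2.66], [-3.11, 3.11]. Speed limits (rad/s): [2.57, 2.57, 3.14, 3.14, 3.14, 3.14].

## Interface

Orientations are given as a rotation vector (axis times angle).
In Python, from workcell import manip gives the robot as it stands. The module is installed in compiled form; this text tells all that it offers.
- The arm moves only by the tool arm_command, never from a script. Its argument "series" is a list of rows, each a list of 3 entries, a list of its own where there are three numbers: the shift along the tool's x, y, z in cm, then the turn, a rotation vector about the tool's x, y, z in degrees, then the finger opening in cm, from 0 to 8.54. In form: [[[tx, ty, tz], [rx, ry, rz], gripper], ...]. A call has 1 to 20 rows; each row shifts and turns the commanded pose from where the row before left it, along the tool's axes as they then stand; what a row does not reach is not made up. A row lasts 1/12 s, in which the tool goes at most 41.7 mm and 7.16 degrees, less where a joint would pass 70% of its speed; a pose out of reach is approached as far as the arm can. A call with a gripper value outside its range is refused whole. The fingers move at their own pace and stop on an object; "grip_force" is the grip in N (left out, the last holds). Time passes only in rows, so rows that do not move let the fingers close. It gives the time, the measured TCP pose, the force and the opening at its end, in the units of the state.
- manip.get_state(): the state, without advancing time (a new reading comes with each control period).
- manip.get_image(name): name is "scene" or "top"; returns a dict with "color" (384x512x3 uint8, red, green, blue), "fx", "fy", "cx", "cy" (pixels), "extrinsics" (4x4, takes a point from camera to world coordinates). Camera axes: x right, y up, looking along -z (the intrinsics and any distortion apply to the point x, -y, -z); pixel columns grow to the right and rows downward; lengths in mm; the calibration is good to about 2 mm. A picture is of the moment at which its call begins. There is no depth.
- manip.sign_off(): hands the job in, once; it reports no verdict.
The state is a dict: "clock": time; "joint_positions": joint angles; "dq": joint speeds; "effort": joint torques, N m; "position": TCP position; "ee_rot": TCP orientation; "contact_force": force on the tool from outside, world axes, zero at the start; "torque": the same for the moment, N m; "grip_width": finger opening in mm.
Only numpy, scipy, OpenCV 4.12 (cv2) and the standard library are available. Lean on these libraries where they do the work, as an engineer would, in place of code of your own. Each camera call takes 0.05 s, during which the arm holds its last target.

## Working session

There is one attempt and no reset: what is moved stays moved. The work goes in short steps, Python scripts to look and compute and a tool call to move; the robot and the scene stay as the last step left them, time stands still between calls to the robot, and variables do not carry over. Pictures are saved under pics/ and viewed, and the job is handed in when it is done.

Besides the shell and the picture viewer there is one more tool, called after "Call:" in YAML: its name, and indented under it one key for each argument. arm_command: Moves the arm, as the interface text tells. Its arguments: {"type":"object","properties":{"series":{"type":"array"},"grip_force":{"type":"number"}},"required":["series"]}

```bash
mkdir -p pics; python3 - <<'E'
from workcell import manip
import cv2,numpy as np
s=manip.get_state();print(s)
for n in("scene","top"):
    im=manip.get_image(n);cv2.imwrite(f"pics/{n}0.png",im["color"][:,:,::-1]);print(n,im["fx"],im["fy"],im["cx"],im["cy"],np.round(im["extrinsics"],3).tolist(),im.keys())
E
```

```text
{'clock': 0.0, 'joint_positions': array([-1.38502521e+00,  3.42695054e-01,  1.52502907e+00, -1.85061201e-05,
        1.27538359e+00, -1.45981963e-01]), 'dq': array([-2.02670237e-03,  2.18211126e-03, -1.30724104e-04, -1.01057403e-03,
       -9.56277635e-04, -7.85233752e-06]), 'effort': array([ 7.27479837e-04, -4.33676040e+01, -2.46012872e+01, -2.34929112e-04,
        7.85092008e-03, -1.06444739e-05]), 'position': array([ 170.93256549, -495.91482122,  196.93614579]), 'ee_rot': array([-3.09697614e+00, -5.18488352e-01,  7.51051155e-05]), 'contact_force': array([ 0.7049641 , -0.50058502, -0.11469178]), 'torque': array([ 0.03156318,  0.04165364, -0.01991883]), 'grip_width': 85.11795738256876}
scene 380.264853853269 380.264853853269 253.81627673195436 191.19399688044066 [[-0.605, 0.304, -0.736, -141.618], [-0.796, -0.243, 0.554, 732.125], [-0.011, 0.921, 0.389, 404.893], [0.0, 0.0, 0.0, 1.0]] dict_keys(['color', 'fx', 'fy', 'cx', 'cy', 'extrinsics'])
top 359.3928860074348 359.3928860074348 255.4621750420383 194.7757475033841 [[-0.022, 0.996, -0.088, 433.161], [-1.0, -0.023, -0.011, 241.919], [-0.013, 0.088, 0.996, 919.946], [0.0, 0.0, 0.0, 1.0]] dict_keys(['color', 'fx', 'fy', 'cx', 'cy', 'extrinsics'])
```

View pics/scene0.png

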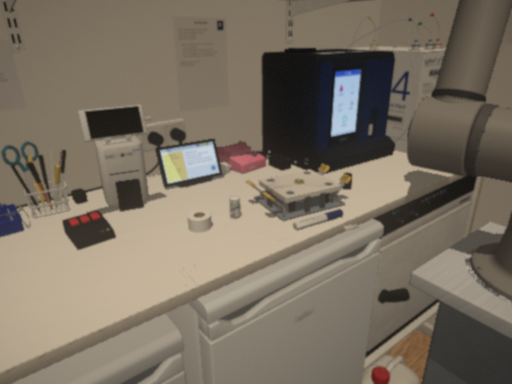

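View pics/top0.png

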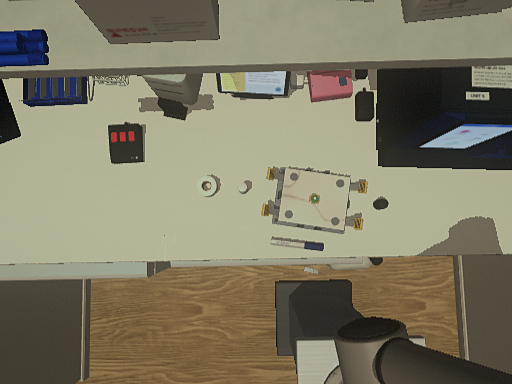

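```bash
python3 - <<'E'
import cv2
a=cv2.imread("pics/top0.png");c=a[90:290,190:400];cv2.imwrite("pics/topcrop.png",cv2.resize(c,None,fx=3,fy=3,interpolation=cv2.INTER_CUBIC)[:600,:])
E
```

```text
(no output)
```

View pics/topcrop.png

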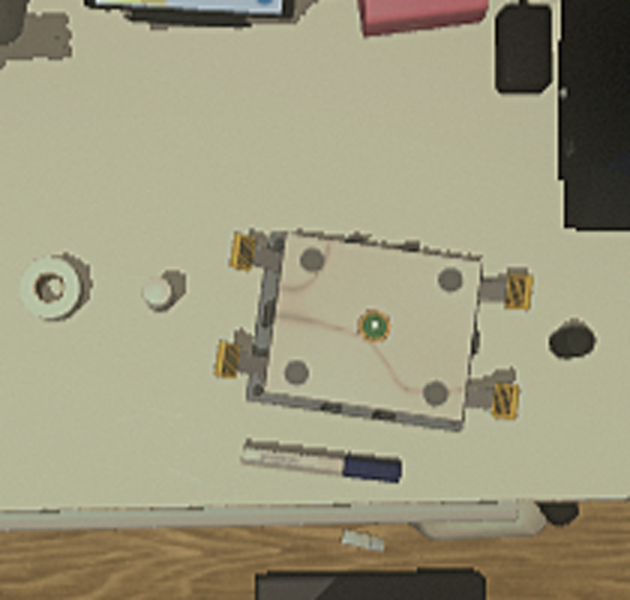

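The top view shows the dots at crop pixels (312,260), (451,280), (296,373) and (436,393), the level at (374,325), and all four yellow tabs up. I'll now work out the plate pose.

```bash
cat > h.py <<'E'
from workcell import manip
import numpy as np, cv2
from scipy.spatial.transform import Rotation as R
def ray(im,u,v,z):
    E=im["extrinsics"];d=E[:3,:3]@np.array([(u-im["cx"])/im["fx"],-(v-im["cy"])/im["fy"],-1]);o=E[:3,3]
    return o+d*(z-o[2])/d[2]
def proj(im,P):
    E=im["extrinsics"];c=E[:3,:3].T@(np.array(P)-E[:3,3]);return im["cx"]+im["fx"]*c[0]/-c[2], im["cy"]-im["fy"]*c[1]/-c[2]
E
python3 - <<'E'
from h import *
im=manip.get_image("top")
px={'FL':(312,260),'FR':(451,280),'NL':(296,373),'NR':(436,393)}
loc={'FL':(46,56),'FR':(46,-56),'NL':(-46,56),'NR':(-46,-56)}
f=lambda p:((p[0]+.5)/3+190-.5,(p[1]+.5)/3+90-.5)
W=np.array([ray(im,*f(px[k]),55)[:2] for k in px]);L=np.array([loc[k] for k in px],float)
c=W.mean(0);A=L.T@(W-c);th=np.arctan2(A[0,1]-A[1,0],A[0,0]+A[1,1])
Rm=np.array([[np.cos(th),-np.sin(th)],[np.sin(th),np.cos(th)]])
print("centre",c,"yaw deg",np.degrees(th),"res",np.round(W-c-L@Rm.T,1).tolist())
print("bubble",ray(im,*f((374,325)),59))
for k in px: print(k,np.round(c+Rm@np.array(loc[k]),1))
for k,s in(('FL',(44,108)),('FR',(44,-108)),('NL',(-44,108)),('NR',(-44,-108))): print('tab',k,np.round(c+Rm@np.array(s),1))
for k,p in(('FL',(243,252)),('FR',(517,291)),('NL',(228,359)),('NR',(505,401))): print('tab seen',k,np.round(ray(im,*f(p),61),1))
for k,p,z in(('vial',(157,293),50),('can',(572,340),42),('markL',(243,450),10),('markR',(402,470),10)): print(k,np.round(ray(im,*f(p),z),1))
# scene verification
im2=manip.get_image("scene");a=im2["color"][:,:,::-1].copy()
for k in loc:
    q=c+Rm@np.array(loc[k]);u,v=proj(im2,[*q,55]);print(k,round(u,1),round(v,1));
    cv2.circle(a,(int(round(u)),int(round(v))),1,(0,0,255),-1)
cr=a[150:240,220:380];cv2.imwrite("pics/scenecrop.png",cv2.resize(cr,None,fx=5,fy=5,interpolation=cv2.INTER_CUBIC))
s=manip.get_state();print(R.from_rotvec(s["ee_rot"]).as_matrix().round(3))
E
```

```text
centre [497.3833582  110.13437116] yaw deg -9.655651135146089 res [[0.0, 0.3], [-0.1, -0.6], [-0.2, 0.5], [0.2, -0.2]]
bubble [498.06518283 110.44453362  59.        ]
FL [552.1 157.6]
FR [533.3  47.2]
NL [461.4 173.1]
NR [442.6  62.6]
tab FL [558.9 209.2]
tab FR [522.6  -3.7]
tab NL [472.1 224. ]
tab NR [435.9  11. ]
tab seen FL [559.1 213.6  61. ]
tab seen FR [522.5  -4.1  61. ]
tab seen NL [473.4 227.8  61. ]
tab seen NR [435.2   9.5  61. ]
vial [528.8 283.9  50. ]
can [483.4 -52.1  42. ]
markL [399.3 216.3  10. ]
markR [379.9  84.1  10. ]
FL 270.2 179.9
FR 306.7 172.5
NL 289.8 192.4
NR 328.2 183.7
[[ 0.945  0.326 -0.   ]
 [ 0.326 -0.945  0.001]
 [ 0.    -0.001 -1.   ]]
```

View pics/scenecrop.png

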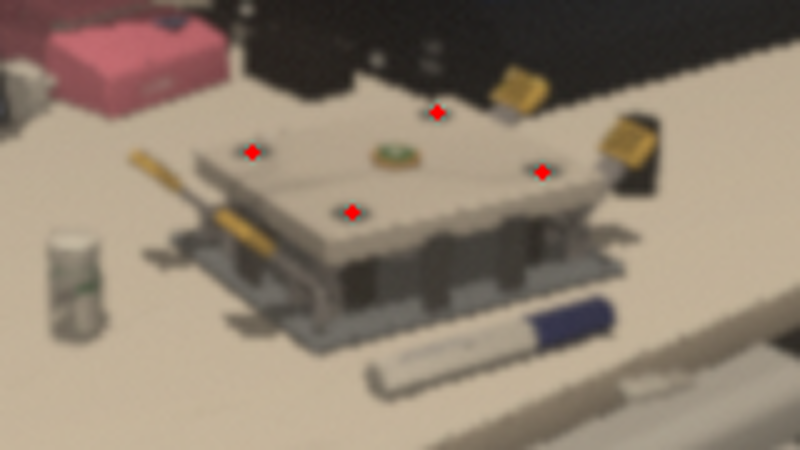

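The projected dots land on the real ones in the scene view, so the pose is good. I'll turn the tool to the plate's yaw, shut the fingers and start travelling.

Call:
arm_command:
  series:
    - [[0, 0, 0], [0, 0, 5.74], 0]
    - [[0, 0, 0], [0, 0, 5.74], 0]
    - [[0, 0, 0], [0, 0, 5.74], 0]
    - [[0, 0, 0], [0, 0, 5.74], 0]
    - [[0, 0, 0], [0, 0, 5.74], 0]
    - [[2, -2, 0], [0, 0, 0], 0]
    - [[2, -3, 0], [0, 0, 0], 0]
    - [[2, -3, 0], [0, 0, 0], 0]
    - [[2, -3, 0], [0, 0, 0], 0]
    - [[2, -3, 0], [0, 0, 0], 0]
    - [[2, -3, 0], [0, 0, 0], 0]
    - [[2, -3, 0], [0, 0, 0], 0]
    - [[2, -3, 0], [0, 0, 0], 0]
    - [[1, -3, 0], [0, 0, 0], 0]
    - [[0, -3, 0], [0, 0, 0], 0]
    - [[0, -3, 0], [0, 0, 0], 0]
  grip_force: 40

```text
clock: 1.53
position: [392.9, -207.9, 197.3]
ee_rot: [-3.13, 0.264, 0.001]
contact_force: [0.9, -0.0, 0.8]
grip_width: -0.1
```

```bash
cat >> h.py <<'E'
C=np.array([497.4,110.1]);TH=np.radians(-9.66)
def st(tz=None):
    s=manip.get_state();p=s["position"];d=p[:2]-C
    pl=np.array([np.cos(TH)*d[0]+np.sin(TH)*d[1],-np.sin(TH)*d[0]+np.cos(TH)*d[1]])
    M=R.from_rotvec(s["ee_rot"]).as_matrix()
    print("t",round(s["clock"],2),"plate xy",pl.round(1),"z",p[2].round(2),"yaw",np.degrees(np.arctan2(M[1,0],M[0,0])).round(2),"zax",M[:,2].round(3),"F",s["contact_force"].round(2),"w",round(s["grip_width"],1))
    return s,pl
E
python3 -c "
from h import *
st()"
```

```text
t 1.53 plate xy [ -49.6 -331.1] z 197.31 yaw -9.65 zax [-0.  0. -1.] F [ 0.91 -0.03  0.83] w -0.1
```

Call:
arm_command:
  series:
    - [[0, -3, 0], [0, 0, 0], 0]
    - [[0, -3, 0], [0, 0, 0], 0]
    - [[0, -3, 0.5], [0, 0, 0], 0]
    - [[0, -3, 1], [0, 0, 0], 0]
    - [[0, -3, 1], [0, 0, 0], 0]
    - [[0, -3, 1], [0, 0, 0], 0]
    - [[0.1, -3, 1], [0, 0, 0], 0]
    - [[0.1, -3, 1], [0, 0, 0], 0]
    - [[0.1, -2, 1.5], [0, 0, 0], 0]
    - [[0.1, -1.5, 2], [0, 0, 0], 0]
    - [[0, 0, 2], [0, 0, 0], 0]
    - [[0, 0, 1], [0, 0, 0], 0]
    - [[0, 0, 0], [0, 0, 0], 0]
    - [[0, 0, 0], [0, 0, 0], 0]

```text
clock: 2.7
position: [442.4, 60.9, 77.4]
ee_rot: [3.13, -0.265, -0.002]
contact_force: [0.3, -0.2, -0.6]
grip_width: -0.0
```

```bash
python3 -c "
from h import *
st()
im=manip.get_image('scene');cv2.imwrite('pics/s1.png',cv2.resize(im['color'][120:260,200:400,::-1],None,fx=4,fy=4,interpolation=cv2.INTER_CUBIC))"
```

```text
t 2.7 plate xy [-45.9 -57.7] z 77.38 yaw -9.68 zax [-0.001 -0.    -1.   ] F [ 0.35 -0.21 -0.56] w -0.0
```

View pics/s1.png

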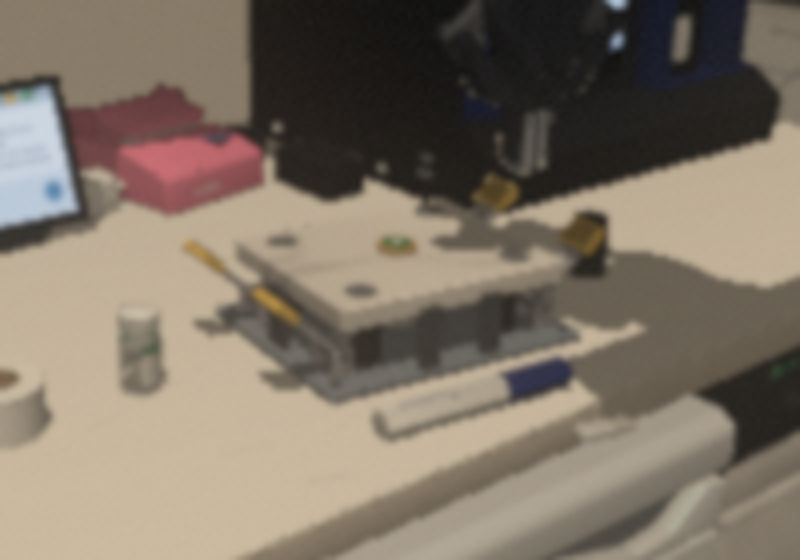

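Shut fingertips (535,170) hover over the near right dot (515,255). I'll go down gently and press.

Call:
arm_command:
  series:
    - [[0, -0.1, 1], [0, 0, 0], 0]
    - [[0, 0, 0.7], [0, 0, 0], 0]
    - [[0, 0, 0.3], [0, 0, 0], 0]
    - [[0, 0, 0.1], [0, 0, 0], 0]
    - [[0, 0, 0.1], [0, 0, 0], 0]
    - [[0, 0, 0], [0, 0, 0], 0]
    - [[0, 0, 0], [0, 0, 0], 0]

```text
clock: 3.33
position: [443.1, 61.8, 55.9]
ee_rot: [3.13, -0.265, 0.001]
contact_force: [-0.4, 1.0, -0.1]
grip_width: 0.0
```

```bash
python3 -c "
from h import *
st()"
```

```text
t 3.33 plate xy [-45.4 -56.8] z 55.87 yaw -9.69 zax [ 0.001 -0.    -1.   ] F [-0.37  1.03 -0.14] w 0.0
```

Call:
arm_command:
  series:
    - [[0, 0, 0.05], [0, 0, 0], 0]
    - [[0, 0, 0.05], [0, 0, 0], 0]
    - [[0, 0, 0.05], [0, 0, 0], 0]
    - [[0, 0, 0], [0, 0, 0], 0]
    - [[0, 0, 0], [0, 0, 0], 0]

```text
clock: 3.75
position: [442.9, 61.8, 54.1]
ee_rot: [3.13, -0.265, -0.0]
contact_force: [0.3, 0.9, -0.4]
grip_width: 0.1
```

Call:
arm_command:
  series:
    - [[0, 0, 0.05], [0, 0, 0], 0]
    - [[0, 0, 0.05], [0, 0, 0], 0]
    - [[0, 0, 0], [0, 0, 0], 0]
    - [[0, 0, 0], [0, 0, 0], 0]

```text
clock: 4.08
position: [442.9, 61.8, 53.0]
ee_rot: [3.13, -0.265, -0.0]
contact_force: [-0.3, 0.1, -0.5]
grip_width: 0.1
```

Call:
arm_command:
  series:
    - [[0, 0, 0.05], [0, 0, 0], 0]
    - [[0, 0, 0.05], [0, 0, 0], 0]
    - [[0, 0, 0], [0, 0, 0], 0]

```text
clock: 4.33
position: [442.8, 61.8, 52.0]
ee_rot: [3.13, -0.265, -0.0]
contact_force: [0.4, 0.1, -0.0]
grip_width: -0.0
```

Call:
arm_command:
  series:
    - [[0, 0, 0.05], [0, 0, 0], 0]
    - [[0, 0, 0.05], [0, 0, 0], 0]
    - [[0, 0, 0], [0, 0, 0], 0]

```text
clock: 4.58
position: [442.8, 61.8, 51.0]
ee_rot: [3.13, -0.265, -0.0]
contact_force: [-0.7, 0.9, 0.5]
grip_width: 0.3
```

```bash
python3 -c "
from h import *
st()
im=manip.get_image('scene');cv2.imwrite('pics/s2.png',cv2.resize(im['color'][120:260,200:400,::-1],None,fx=4,fy=4,interpolation=cv2.INTER_CUBIC))"
```

```text
t 4.58 plate xy [-45.7 -56.7] z 50.99 yaw -9.69 zax [-0. -0. -1.] F [-0.73  0.93  0.48] w 0.3
```

View pics/s2.png

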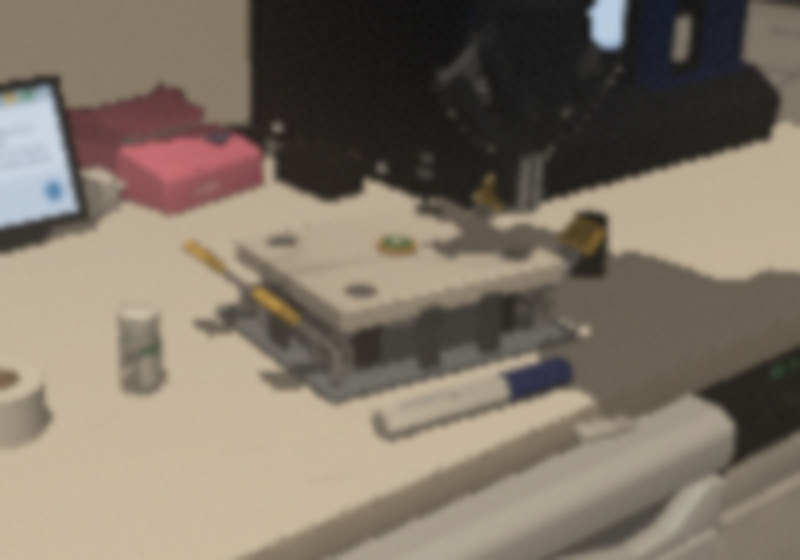

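The picture shows the fingertips at (530,205), well above the still-visible dot at (515,252). That doesn't match the reported TCP pose, so I'll check the top view.

```bash
python3 -c "
from h import *
s,_=st()
im=manip.get_image('top');cv2.imwrite('pics/t2.png',cv2.resize(im['color'][130:280,230:400,::-1],None,fx=4,fy=4,interpolation=cv2.INTER_CUBIC))
print(proj(im,s['position']),proj(manip.get_image('scene'),s['position']))
im=manip.get_image('scene')
print(proj(im,[442.8,61.8,75]),proj(im,[442.8,61.8,100]))
cv2.imwrite('pics/s3.png',cv2.resize(im['color'][20:220,220:420,::-1],None,fx=3,fy=3,interpolation=cv2.INTER_CUBIC))
"
```

```text
t 4.63 plate xy [-45.7 -56.8] z 51.02 yaw -9.69 zax [-0. -0. -1.] F [-0.75  0.8  -0.13] w -0.0
(np.float64(334.92445183385473), np.float64(220.67981464533236)) (np.float64(328.31354150711877), np.float64(185.10776210079715))
(np.float64(328.9720226699106), np.float64(176.0208463073674)) (np.float64(329.65718797404486), np.float64(166.34426931779757))
```

View pics/t2.png

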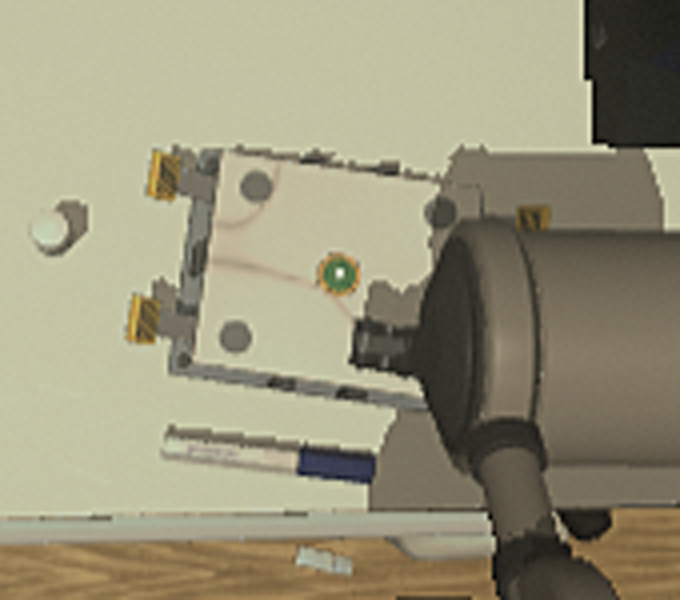

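View pics/s3.png

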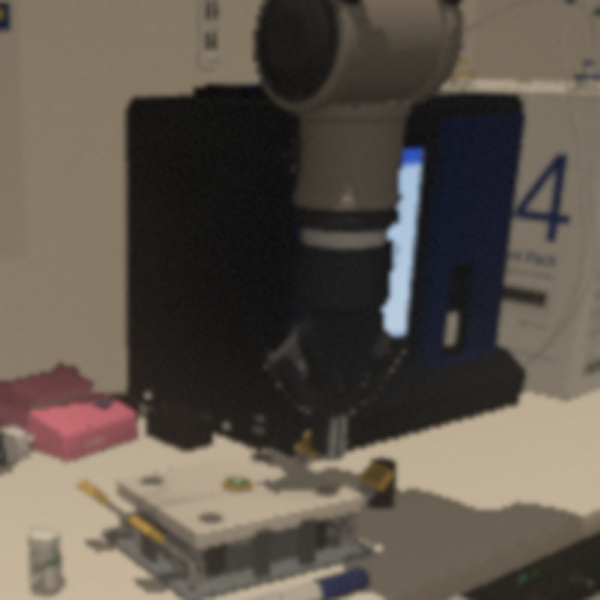

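```bash
python3 -c "
from h import *
im=manip.get_image('scene');a=im['color'][130:205,290:390,::-1]
a=(255*(a/255.)**0.5).astype(np.uint8)
cv2.imwrite('pics/s4.png',cv2.resize(a,None,fx=8,fy=8,interpolation=cv2.INTER_NEAREST))
"
```

```text
(no output)
```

View pics/s4.png

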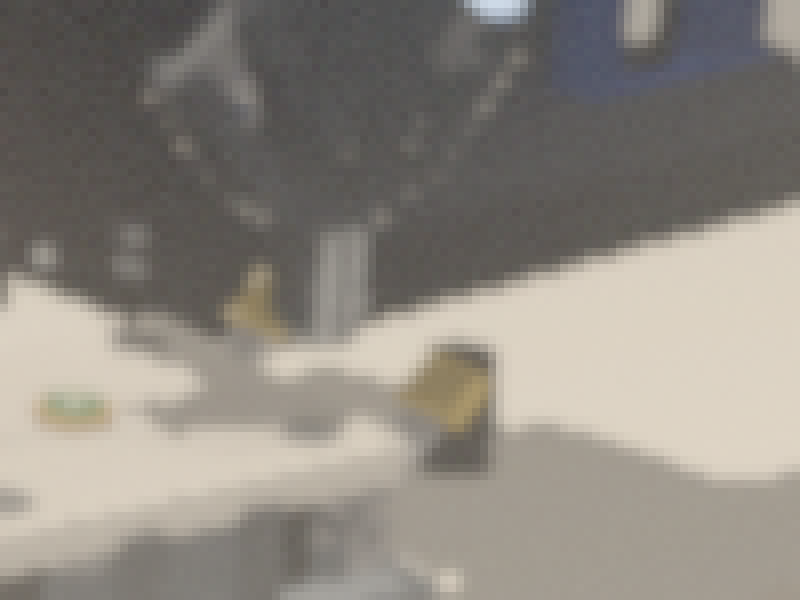

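The fingertips really do hang about 35 mm above the plate, because there is a clear gap under them and no force. So the true tip sits higher than the reported TCP, while its xy agrees to within a few mm. I'll go down in guarded steps and use force and images to find contact.

Call:
arm_command:
  series:
    - [[0, 0, 0.2], [0, 0, 0], 0]
    - [[0, 0, 0.2], [0, 0, 0], 0]
    - [[0, 0, 0.2], [0, 0, 0], 0]
    - [[0, 0, 0.2], [0, 0, 0], 0]
    - [[0, 0, 0.2], [0, 0, 0], 0]
    - [[0, 0, 0], [0, 0, 0], 0]

```text
clock: 5.33
position: [442.6, 61.8, 40.6]
ee_rot: [3.13, -0.265, -0.001]
contact_force: [-0.6, 0.2, -0.2]
grip_width: 0.1
```

```bash
python3 -c "
from h import *
st()
im=manip.get_image('scene');a=im['color'][130:205,290:390,::-1]
a=(255*(a/255.)**0.5).astype(np.uint8)
cv2.imwrite('pics/s5.png',cv2.resize(a,None,fx=8,fy=8,interpolation=cv2.INTER_NEAREST))
im=manip.get_image('top');a=im['color'][180:260,280:380,::-1]
a=(255*(a/255.)**0.5).astype(np.uint8)
cv2.imwrite('pics/t5.png',cv2.resize(a,None,fx=7,fy=7,interpolation=cv2.INTER_NEAREST))
"
```

```text
t 5.33 plate xy [-45.9 -56.8] z 40.62 yaw -9.69 zax [-0.001 -0.    -1.   ] F [-0.58  0.16 -0.19] w 0.1
```

View pics/s5.png

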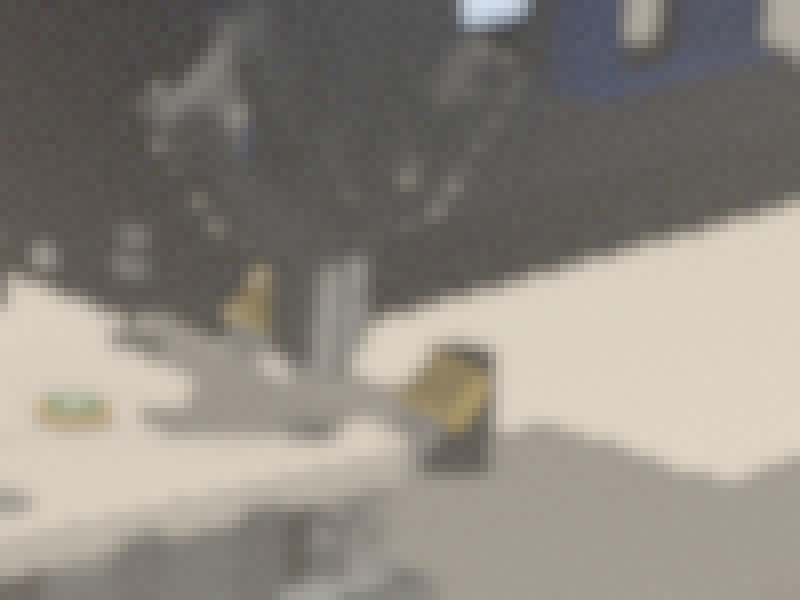

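View pics/t5.png

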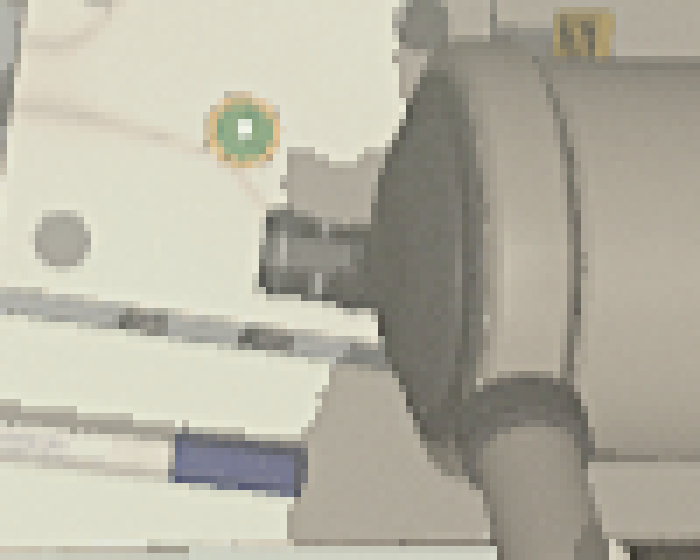

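Fingertips bottom at row 375 of the crop and the dot at row 430, so about 20 mm are left. Still no force.

Call:
arm_command:
  series:
    - [[0, 0, 0.2], [0, 0, 0], 0]
    - [[0, 0, 0.2], [0, 0, 0], 0]
    - [[0, 0, 0.2], [0, 0, 0], 0]
    - [[0, 0, 0.2], [0, 0, 0], 0]
    - [[0, 0, 0.2], [0, 0, 0], 0]
    - [[0, 0, 0.1], [0, 0, 0], 0]
    - [[0, 0, 0.1], [0, 0, 0], 0]
    - [[0, 0, 0], [0, 0, 0], 0]

```text
clock: 6.1
position: [442.8, 61.8, 28.9]
ee_rot: [3.13, -0.265, -0.0]
contact_force: [0.2, 0.5, -0.3]
grip_width: 0.2
```

```bash
python3 -c "
from h import *
st()
im=manip.get_image('scene');a=im['color'][130:205,290:390,::-1]
a=(255*(a/255.)**0.5).astype(np.uint8)
cv2.imwrite('pics/s6.png',cv2.resize(a,None,fx=8,fy=8,interpolation=cv2.INTER_NEAREST))
"
```

```text
t 6.1 plate xy [-45.8 -56.8] z 28.88 yaw -9.69 zax [-0. -0. -1.] F [ 0.21  0.47 -0.35] w 0.2
```

View pics/s6.png

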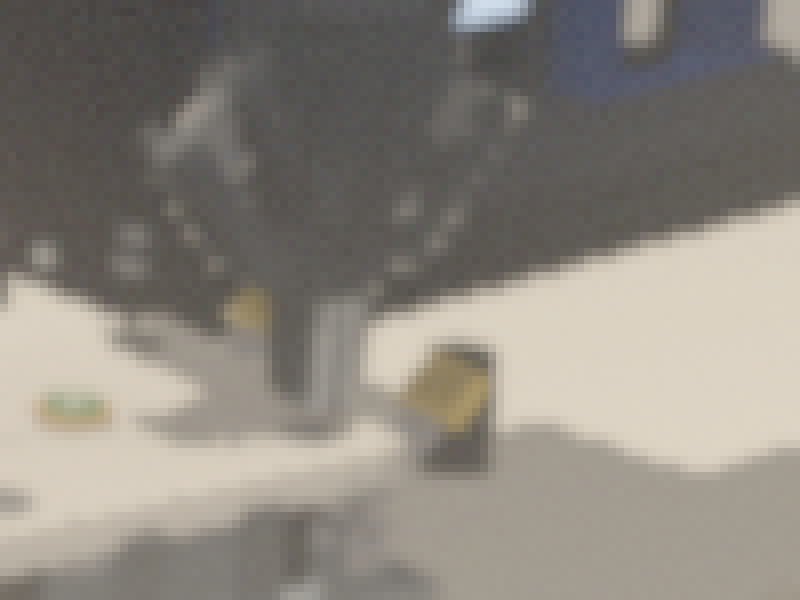

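The fingertips are now almost on the dot (bottom at crop row 432). Finer steps from here.

Call:
arm_command:
  series:
    - [[0, 0, 0.05], [0, 0, 0], 0]
    - [[0, 0, 0.05], [0, 0, 0], 0]
    - [[0, 0, 0.05], [0, 0, 0], 0]
    - [[0, 0, 0.05], [0, 0, 0], 0]
    - [[0, 0, 0], [0, 0, 0], 0]

```text
clock: 6.57
position: [442.8, 61.8, 27.0]
ee_rot: [3.13, -0.265, -0.0]
contact_force: [0.5, 0.1, -0.0]
grip_width: 0.1
```

Call:
arm_command:
  series:
    - [[0, 0, 0.05], [0, 0, 0], 0]
    - [[0, 0, 0.05], [0, 0, 0], 0]
    - [[0, 0, 0.05], [0, 0, 0], 0]
    - [[0, 0, 0.05], [0, 0, 0], 0]
    - [[0, 0, 0], [0, 0, 0], 0]

```text
clock: 6.98
position: [442.8, 61.8, 25.0]
ee_rot: [3.13, -0.265, -0.0]
contact_force: [-0.1, -0.0, -0.4]
grip_width: -0.3
```

```bash
python3 -c "
from h import *
st()
im=manip.get_image('scene');a=im['color'][130:205,290:390,::-1]
a=(255*(a/255.)**0.5).astype(np.uint8)
cv2.imwrite('pics/s7.png',cv2.resize(a,None,fx=8,fy=8,interpolation=cv2.INTER_NEAREST))
"
```

```text
t 6.98 plate xy [-45.7 -56.8] z 24.96 yaw -9.69 zax [-0. -0. -1.] F [-0.13 -0.02 -0.39] w -0.3
```

View pics/s7.png

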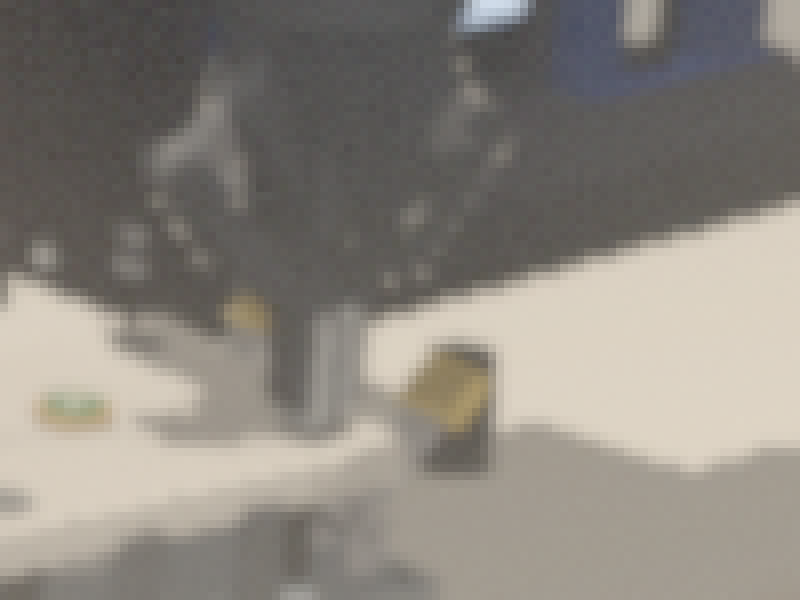

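Call:
arm_command:
  series:
    - [[0, 0, 0.05], [0, 0, 0], 0]
    - [[0, 0, 0.05], [0, 0, 0], 0]
    - [[0, 0, 0.05], [0, 0, 0], 0]
    - [[0, 0, 0.05], [0, 0, 0], 0]
    - [[0, 0, 0], [0, 0, 0], 0]

```text
clock: 7.45
position: [442.8, 61.8, 23.0]
ee_rot: [3.13, -0.265, -0.0]
contact_force: [-0.2, 0.4, -0.1]
grip_width: -0.2
```

Call:
arm_command:
  series:
    - [[0, 0, 0.05], [0, 0, 0], 0]
    - [[0, 0, 0.05], [0, 0, 0], 0]
    - [[0, 0, 0.05], [0, 0, 0], 0]
    - [[0, 0, 0], [0, 0, 0], 0]

```text
clock: 7.78
position: [442.8, 61.8, 21.5]
ee_rot: [3.13, -0.265, -0.0]
contact_force: [0.4, 0.5, -0.7]
grip_width: -0.1
```

Call:
arm_command:
  series:
    - [[0, 0, 0.05], [0, 0, 0], 0]
    - [[0, 0, 0.05], [0, 0, 0], 0]
    - [[0, 0, 0.05], [0, 0, 0], 0]
    - [[0, 0, 0], [0, 0, 0], 0]

```text
clock: 8.12
position: [442.7, 61.7, 20.1]
ee_rot: [3.13, -0.265, -0.001]
contact_force: [-1.3, -1.1, 3.6]
grip_width: -0.2
```

Contact at reported z ≈ 20.4 (Fz 3.6), so the reported TCP is about 35 mm beyond the real tips. Pressing in small steps.

Call:
arm_command:
  series:
    - [[0, 0, 0.03], [0, 0, 0], 0]
    - [[0, 0, 0], [0, 0, 0], 0]
    - [[0, 0, 0], [0, 0, 0], 0]

```text
clock: 8.37
position: [442.6, 61.7, 19.8]
ee_rot: [3.13, -0.265, -0.001]
contact_force: [-2.1, -1.9, 4.0]
grip_width: 0.1
```

```bash
python3 -c "
from h import *
st()"
```

```text
t 8.37 plate xy [-45.9 -56.9] z 19.77 yaw -9.69 zax [-0. -0. -1.] F [-2.05 -1.88  4.02] w 0.1
```

Call:
arm_command:
  series:
    - [[0, 0, 0.03], [0, 0, 0], 0]
    - [[0, 0, 0], [0, 0, 0], 0]
    - [[0, 0, 0], [0, 0, 0], 0]

```text
clock: 8.62
position: [442.7, 61.8, 19.4]
ee_rot: [3.13, -0.265, -0.0]
contact_force: [-3.4, -2.7, 4.2]
grip_width: 0.1
```

```bash
python3 -c "
from h import *
st()"
```

```text
t 8.62 plate xy [-45.8 -56.8] z 19.45 yaw -9.69 zax [-0. -0. -1.] F [-3.41 -2.74  4.23] w 0.1
```

```bash
python3 -c "
from h import *
s,_=st();print(s['torque'])
im=manip.get_image('scene');a=im['color'][130:205,290:390,::-1]
a=(255*(a/255.)**0.5).astype(np.uint8)
cv2.imwrite('pics/s8.png',cv2.resize(a,None,fx=8,fy=8,interpolation=cv2.INTER_NEAREST))
"
```

```text
t 8.62 plate xy [-45.8 -56.8] z 19.45 yaw -9.69 zax [-0. -0. -1.] F [-3.41 -2.74  4.23] w 0.1
[-0.27601369  0.4341782   0.00411186]
```

View pics/s8.png

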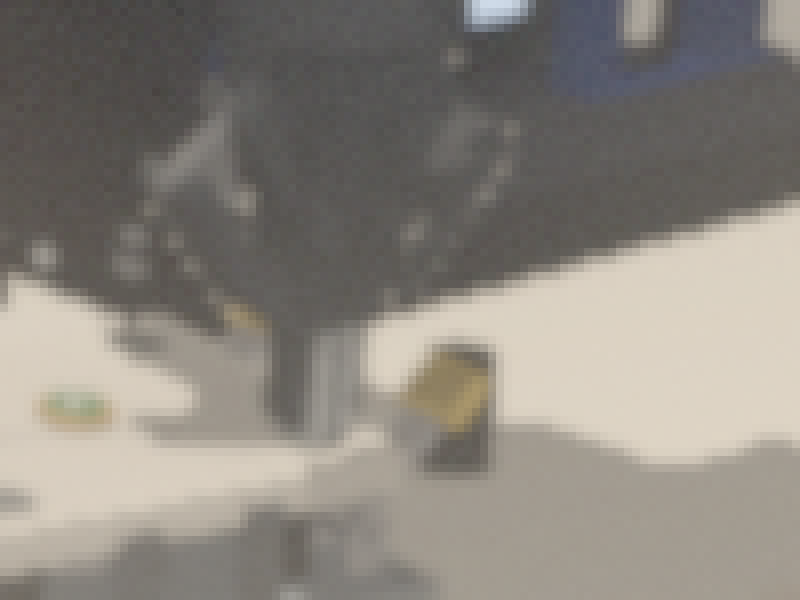

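The tips cover the near right dot. The vertical force stays near 4 N while the tip sinks, which suggests a soft corner. I'll press on.

Call:
arm_command:
  series:
    - [[0, 0, 0.05], [0, 0, 0], 0]
    - [[0, 0, 0], [0, 0, 0], 0]

```text
clock: 8.83
position: [442.9, 61.8, 18.9]
ee_rot: [3.13, -0.265, -0.0]
contact_force: [-2.4, -2.3, 3.4]
grip_width: 0.2
```

Call:
arm_command:
  series:
    - [[0, 0, 0.05], [0, 0, 0], 0]
    - [[0, 0, 0], [0, 0, 0], 0]

```text
clock: 9.0
position: [442.8, 61.8, 18.4]
ee_rot: [3.13, -0.265, -0.0]
contact_force: [-1.6, -1.9, 4.2]
grip_width: -0.1
```

Call:
arm_command:
  series:
    - [[0, 0, 0.05], [0, 0, 0], 0]
    - [[0, 0, 0], [0, 0, 0], 0]

```text
clock: 9.17
position: [442.8, 61.8, 18.1]
ee_rot: [3.13, -0.265, -0.0]
contact_force: [-3.4, -0.9, 6.1]
grip_width: 0.1
```

Call:
arm_command:
  series:
    - [[0, 0, 0.05], [0, 0, 0], 0]
    - [[0, 0, 0], [0, 0, 0], 0]

```text
clock: 9.33
position: [442.9, 61.8, 17.9]
ee_rot: [3.13, -0.265, 0.0]
contact_force: [-5.0, -2.0, 9.7]
grip_width: 0.2
```

The corner sank about 2.5 mm at 4 N and then stiffened. I'll look at it, release, and compare with other corners.

```bash
python3 -c "
from h import *
st()
for n,(r0,r1,c0,c1) in dict(scene=(150,215,240,350),top=(130,280,230,400)).items():
  im=manip.get_image(n);np.save('pics/press_NR_'+n+'.npy',im['color'])
"
```

```text
t 9.33 plate xy [-45.7 -56.8] z 17.92 yaw -9.68 zax [ 0. -0. -1.] F [-4.98 -1.96  9.74] w 0.2
```

Call:
arm_command:
  series:
    - [[0, 0, -0.2], [0, 0, 0], 0]
    - [[0, 0, -0.5], [0, 0, 0], 0]
    - [[0, 0, -0.5], [0, 0, 0], 0]
    - [[0, 0, 0], [0, 0, 0], 0]

```text
clock: 9.77
position: [443.8, 61.9, 30.4]
ee_rot: [-3.13, 0.265, -0.003]
contact_force: [0.8, 0.4, 0.1]
grip_width: -0.3
```

```bash
python3 -c "
from h import *
st()
out=[]
b=manip.get_image('scene')['color'];a=np.load('pics/press_NR_scene.npy')
for x in(a,b): out.append(cv2.resize(x[150:215,240:350,::-1],None,fx=7,fy=4.5,interpolation=cv2.INTER_CUBIC))
cv2.imwrite('pics/cmp1.png',np.vstack(out))
"
```

```text
t 9.77 plate xy [-44.7 -56.5] z 30.35 yaw -9.69 zax [ 0.002  0.    -1.   ] F [0.78 0.43 0.07] w -0.3
```

View pics/cmp1.png

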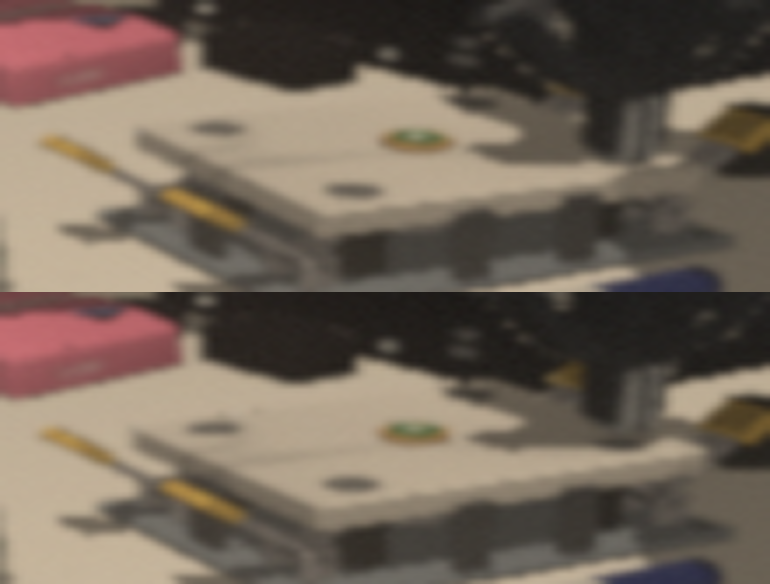

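Pressed (top) versus released (bottom): with NR pressed the near right side sinks and the far left dot rises (row 128 against 136), so the plate rocks about the other diagonal. Near right is the worn corner. Next I'll go over to its tab, lifting clear first.

Call:
arm_command:
  series:
    - [[0, 0, -2], [0, 0, 0], 0]
    - [[0, 0, -1.5], [0, 0, 0], 0]
    - [[0, 2, 0], [0, 0, 0], 0]
    - [[0, 2, 0], [0, 0, 0], 0]
    - [[0, 2, 0], [0, 0, 0], 0]
    - [[0, 0.3, 0], [0, 0, 0], 0]
    - [[0, 0, 1], [0, 0, 0], 0]
    - [[0, 0, 0], [0, 0, 0], 0]

```text
clock: 10.48
position: [431.5, -0.2, 53.5]
ee_rot: [-3.13, 0.267, 0.003]
contact_force: [-1.1, 0.1, 0.7]
grip_width: 0.2
```

```bash
cat >> h.py <<'E'
def snap(name,box=(130,205,290,390),cam='scene',k=8):
    im=manip.get_image(cam);r0,r1,c0,c1=box;a=im['color'][r0:r1,c0:c1,::-1]
    a=(255*(a/255.)**0.5).astype(np.uint8)
    cv2.imwrite('pics/'+name,cv2.resize(a,None,fx=k,fy=k,interpolation=cv2.INTER_NEAREST))
E
python3 -c "
from h import *
st();snap('s9.png')"
```

```text
t 10.48 plate xy [ -46.4 -119.8] z 53.46 yaw -9.76 zax [-0.002  0.    -1.   ] F [-1.06  0.13  0.66] w 0.2
```

View pics/s9.png

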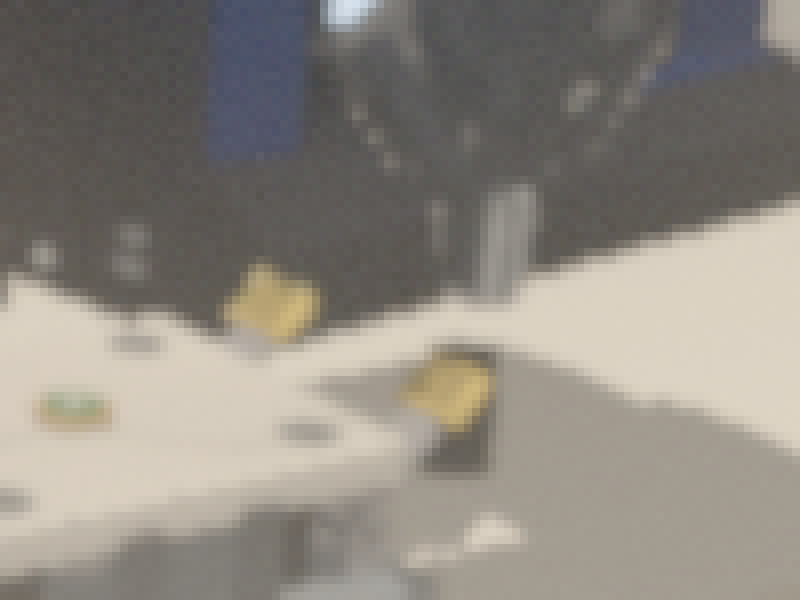

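Fingers are over the near right tab (tab at crop (450,390), tips at (495,300)). I'll lower and follow the lever's arc.

Call:
arm_command:
  series:
    - [[0.15, 0, 0.5], [0, 0, 0], 0]
    - [[0, 0, 0.5], [0, 0, 0], 0]
    - [[0, 0, 0.5], [0, 0, 0], 0]
    - [[0, 0.05, 0.25], [0, 0, 0], 0]
    - [[0, 0.05, 0.25], [0, 0, 0], 0]
    - [[0, 0.05, 0.25], [0, 0, 0], 0]
    - [[0, 0.05, 0.25], [0, 0, 0], 0]
    - [[0, 0, 0], [0, 0, 0], 0]

```text
clock: 11.2
position: [433.7, -3.3, 29.7]
ee_rot: [3.129, -0.265, 0.001]
contact_force: [0.2, -3.1, 4.3]
grip_width: -0.3
```

```bash
python3 -c "
from h import *
st();snap('s10.png')"
```

```text
t 11.2 plate xy [ -43.8 -122.5] z 29.66 yaw -9.67 zax [ 0.001 -0.001 -1.   ] F [ 0.24 -3.11  4.32] w -0.3
```

View pics/s10.png

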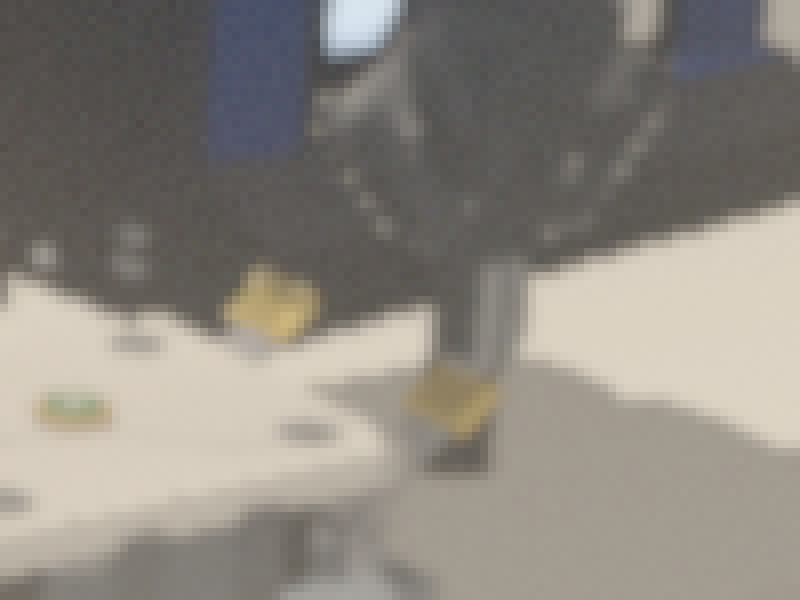

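Contact, and the lever is starting to move (Fz 4.3). I'll carry on down.

Call:
arm_command:
  series:
    - [[0, 0.06, 0.25], [0, 0, 0], 0]
    - [[0, 0.06, 0.25], [0, 0, 0], 0]
    - [[0, 0.06, 0.25], [0, 0, 0], 0]
    - [[0, 0.06, 0.25], [0, 0, 0], 0]
    - [[0, 0.06, 0.25], [0, 0, 0], 0]
    - [[0, 0.06, 0.25], [0, 0, 0], 0]
    - [[0, 0.06, 0.25], [0, 0, 0], 0]
    - [[0, 0.06, 0.25], [0, 0, 0], 0]
    - [[0, 0, 0], [0, 0, 0], 0]

```text
clock: 12.0
position: [432.5, -7.1, 9.0]
ee_rot: [-3.13, 0.266, 0.001]
contact_force: [0.2, -0.7, 0.3]
grip_width: -0.1
```

```bash
python3 -c "
from h import *
st();snap('s11.png')"
```

```text
t 12.0 plate xy [ -44.3 -126.5] z 9.01 yaw -9.7 zax [-0.  0. -1.] F [ 0.17 -0.71  0.33] w -0.1
```

View pics/s11.png

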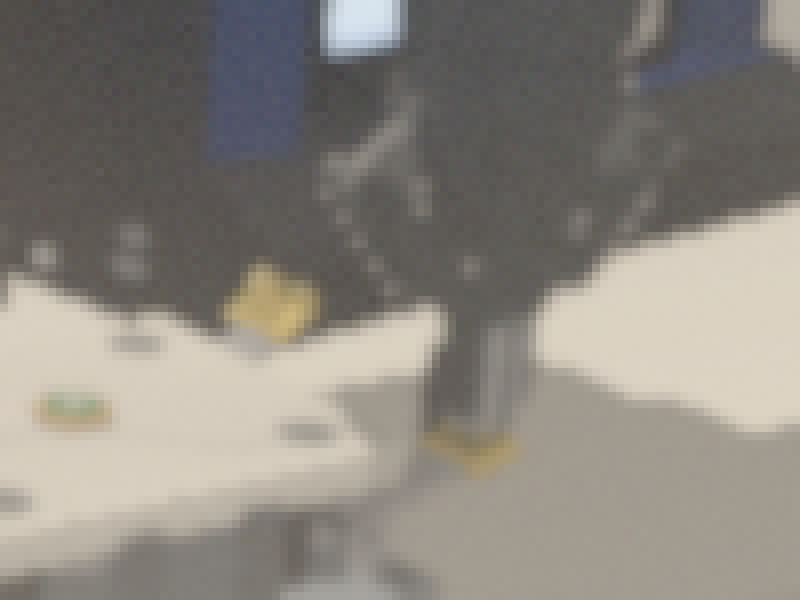

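The tab is being pushed down and looks nearly level from here. True tip height is about 43 mm; I'll continue.

Call:
arm_command:
  series:
    - [[0, 0.03, 0.25], [0, 0, 0], 0]
    - [[0, 0.03, 0.25], [0, 0, 0], 0]
    - [[0, 0.03, 0.25], [0, 0, 0], 0]
    - [[0, 0, 0.25], [0, 0, 0], 0]
    - [[0, 0, 0.2], [0, 0, 0], 0]
    - [[0, 0, 0.2], [0, 0, 0], 0]
    - [[0, 0, 0], [0, 0, 0], 0]

```text
clock: 12.63
position: [432.3, -8.0, -5.0]
ee_rot: [-3.13, 0.265, 0.001]
contact_force: [0.4, -0.5, -0.1]
grip_width: 0.1
```

Call:
arm_command:
  series:
    - [[0, 0, 0.1], [0, 0, 0], 0]
    - [[0, 0, 0.1], [0, 0, 0], 0]
    - [[0, 0, 0], [0, 0, 0], 0]

```text
clock: 12.88
position: [432.3, -8.1, -6.7]
ee_rot: [3.13, -0.265, -0.0]
contact_force: [0.5, 0.1, 0.9]
grip_width: 0.1
```

Call:
arm_command:
  series:
    - [[0, 0, 0.1], [0, 0, 0], 0]
    - [[0, 0, 0.05], [0, 0, 0], 0]
    - [[0, 0, 0], [0, 0, 0], 0]

```text
clock: 13.13
position: [432.4, -8.1, -8.1]
ee_rot: [3.13, -0.265, -0.0]
contact_force: [0.4, -0.4, -0.5]
grip_width: -0.2
```

```bash
python3 -c "
from h import *
st();snap('s12.png')"
```

```text
t 13.13 plate xy [ -44.3 -127.5] z -8.1 yaw -9.7 zax [-0. -0. -1.] F [ 0.42 -0.43 -0.49] w -0.2
```

View pics/s12.png

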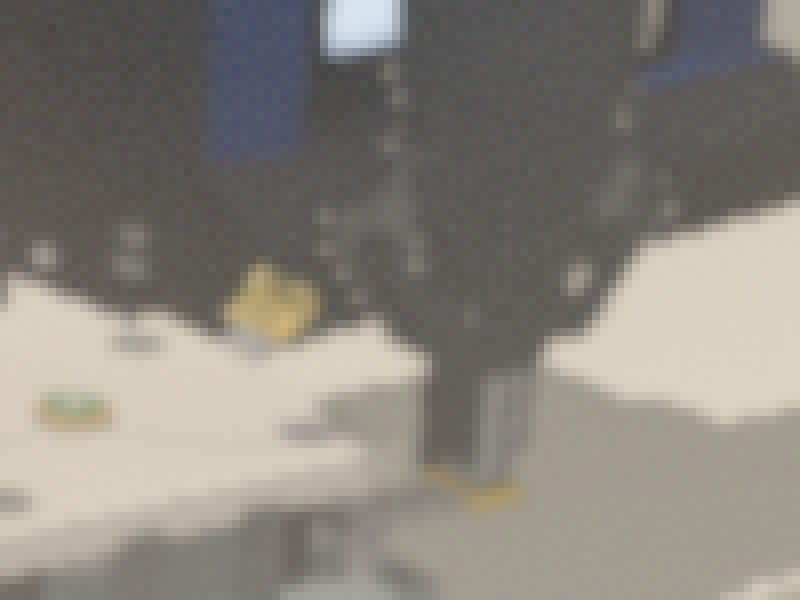

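The tab is now nearly flat under the fingers (crop (475,490)). I'll go gently until the stop is felt.

Call:
arm_command:
  series:
    - [[0, 0, 0.05], [0, 0, 0], 0]
    - [[0, 0, 0.05], [0, 0, 0], 0]
    - [[0, 0, 0], [0, 0, 0], 0]

```text
clock: 13.43
position: [432.5, -8.1, -9.0]
ee_rot: [3.13, -0.265, 0.0]
contact_force: [-0.4, 0.3, 1.3]
grip_width: -0.1
```

Call:
arm_command:
  series:
    - [[0, 0, 0.05], [0, 0, 0], 0]
    - [[0, 0, 0.05], [0, 0, 0], 0]
    - [[0, 0, 0], [0, 0, 0], 0]

```text
clock: 13.68
position: [432.5, -8.1, -9.5]
ee_rot: [3.13, -0.265, 0.001]
contact_force: [-2.1, 0.1, 9.7]
grip_width: -0.2
```

Call:
arm_command:
  series:
    - [[0, 0, 0.05], [0, 0, 0], 0]
    - [[0, 0, 0.05], [0, 0, 0], 0]
    - [[0, 0, 0], [0, 0, 0], 0]

```text
clock: 13.93
position: [432.7, -8.1, -9.8]
ee_rot: [3.13, -0.265, 0.002]
contact_force: [-4.8, 0.5, 19.3]
grip_width: -0.1
```

Stop reached (19 N at reported z −9.8). Lifting off and checking.

Call:
arm_command:
  series:
    - [[0, 0, -0.3], [0, 0, 0], 0]
    - [[0, 0, -1.5], [0, 0, 0], 0]
    - [[0, 0, -2.5], [0, 0, 0], 0]
    - [[0, 0, -2], [0, 0, 0], 0]
    - [[0, -2, 0], [0, 0, 0], 0]
    - [[0, -2, 0], [0, 0, 0], 0]
    - [[0, -2, 0], [0, 0, 0], 0]
    - [[-0.1, -1.1, 0], [0, 0, 0], 0]
    - [[0, 0, 0], [0, 0, 0], 0]

```text
clock: 14.68
position: [443.5, 63.7, 51.9]
ee_rot: [-3.13, 0.262, -0.0]
contact_force: [0.0, 0.4, 0.5]
grip_width: 0.2
```

```bash
python3 -c "
from h import *
st();snap('s13.png',(130,220,230,390),k=5);snap('t13.png',(150,250,240,400),'top',5)"
```

```text
t 14.68 plate xy [-45.4 -54.8] z 51.91 yaw -9.57 zax [ 0.  0. -1.] F [0.04 0.42 0.54] w 0.2
```

View pics/s13.png

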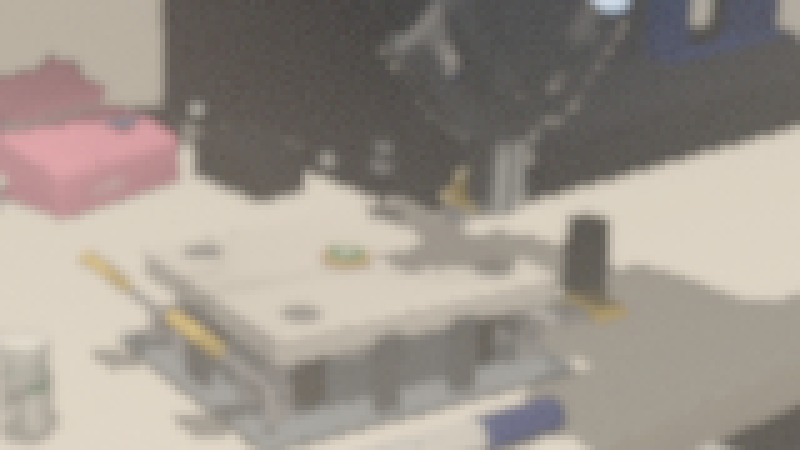

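View pics/t13.png

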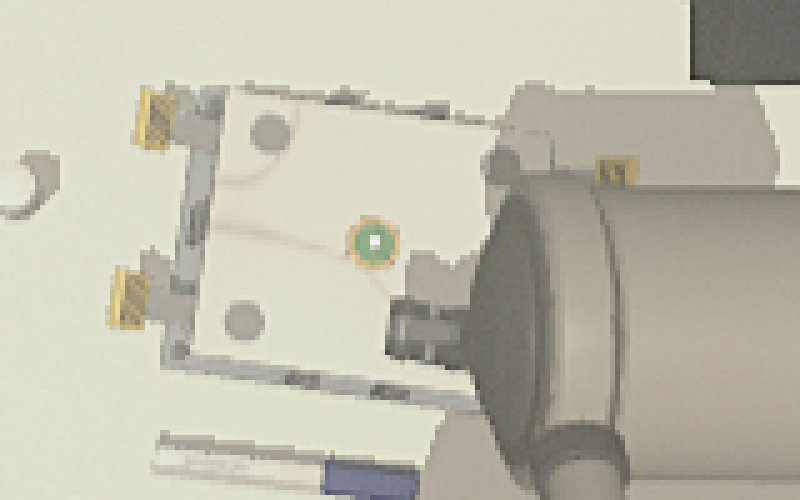

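The near right tab lies flat (600,308) and the other three still stick up. Now the proof press on the near right corner.

Call:
arm_command:
  series:
    - [[0, 0.15, 0.8], [0, 0, 0], 0]
    - [[0, 0, 0.8], [0, 0, 0], 0]
    - [[0, 0, 0.6], [0, 0, 0], 0]
    - [[0, 0, 0.3], [0, 0, 0], 0]
    - [[0, 0, 0.2], [0, 0, 0], 0]
    - [[0, 0, 0.1], [0, 0, 0], 0]
    - [[0, 0, 0.1], [0, 0, 0], 0]
    - [[0, 0, 0.05], [0, 0, 0], 0]
    - [[0, 0, 0], [0, 0, 0], 0]

```text
clock: 15.53
position: [443.3, 60.6, 22.6]
ee_rot: [3.13, -0.265, 0.0]
contact_force: [-0.1, 0.4, 0.4]
grip_width: -0.1
```

Call:
arm_command:
  series:
    - [[0, 0, 0.05], [0, 0, 0], 0]
    - [[0, 0, 0.05], [0, 0, 0], 0]
    - [[0, 0, 0], [0, 0, 0], 0]

```text
clock: 15.78
position: [443.2, 60.6, 21.5]
ee_rot: [3.13, -0.265, 0.0]
contact_force: [-0.8, 0.3, -0.1]
grip_width: 0.0
```

Call:
arm_command:
  series:
    - [[0, 0, 0.03], [0, 0, 0], 0]
    - [[0, 0, 0], [0, 0, 0], 0]

```text
clock: 15.95
position: [443.2, 60.6, 21.3]
ee_rot: [3.13, -0.265, 0.0]
contact_force: [0.2, 1.0, 2.1]
grip_width: 0.2
```

Call:
arm_command:
  series:
    - [[0, 0, 0.03], [0, 0, 0], 0]
    - [[0, 0, 0], [0, 0, 0], 0]

```text
clock: 16.12
position: [443.2, 60.5, 21.0]
ee_rot: [3.13, -0.265, 0.0]
contact_force: [-0.1, -0.8, 1.4]
grip_width: -0.1
```

Call:
arm_command:
  series:
    - [[0, 0, 0.03], [0, 0, 0], 0]
    - [[0, 0, 0], [0, 0, 0], 0]
    - [[0, 0, 0], [0, 0, 0], 0]

```text
clock: 16.37
position: [443.1, 60.5, 20.7]
ee_rot: [3.13, -0.265, -0.0]
contact_force: [-1.1, -0.7, 3.0]
grip_width: -0.1
```

Call:
arm_command:
  series:
    - [[0, 0, 0.03], [0, 0, 0], 0]
    - [[0, 0, 0], [0, 0, 0], 0]
    - [[0, 0, 0], [0, 0, 0], 0]

```text
clock: 16.62
position: [443.1, 60.5, 20.5]
ee_rot: [3.13, -0.265, 0.0]
contact_force: [-2.2, -0.8, 6.3]
grip_width: -0.3
```

Call:
arm_command:
  series:
    - [[0, 0, 0.02], [0, 0, 0], 0]
    - [[0, 0, 0], [0, 0, 0], 0]
    - [[0, 0, 0], [0, 0, 0], 0]

```text
clock: 16.87
position: [443.1, 60.5, 20.5]
ee_rot: [3.13, -0.265, 0.0]
contact_force: [-3.1, -1.0, 8.3]
grip_width: -0.2
```

The force climbed to 8.3 N with no further sinking. Final steadiness check and picture.

Call:
arm_command:
  series:
    - [[0, 0, 0], [0, 0, 0], 0]
    - [[0, 0, 0], [0, 0, 0], 0]
    - [[0, 0, 0], [0, 0, 0], 0]
    - [[0, 0, 0], [0, 0, 0], 0]

```text
clock: 17.2
position: [443.1, 60.5, 20.5]
ee_rot: [3.13, -0.265, 0.0]
contact_force: [-2.8, -0.8, 8.4]
grip_width: 0.4
```

```bash
python3 -c "
from h import *
snap('s14.png',(130,220,230,390),k=5);st()"
```

```text
t 17.25 plate xy [-45.2 -58. ] z 20.49 yaw -9.68 zax [ 0. -0. -1.] F [-3.33  0.52  7.8 ] w -0.1
```

View pics/s14.png

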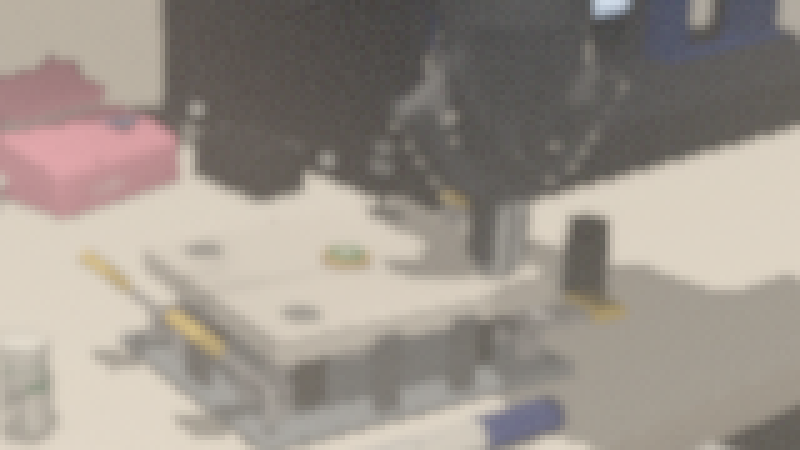

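The fingertips press the near right dot (500,265). Its tab is flat (600,308), the other three are up, and the vial, can and marker haven't moved.

```bash
python3 -c "
from workcell import manip
print(manip.sign_off())"
```

```text
the job is handed in; nothing more can be done
None
```

The near right corner was the worn one. Its shim lever is now flat, and I handed the job in at about 17 s, still pressing that corner at about 8 N.

- **Finding the corner:** Near right was the first corner I pressed, and it dipped about 3 mm at 4–6 N while the far left dot rose. I took that as conclusive and did not press the other three, so I have no readings showing that they are firm.
- **Shim:** I pressed the near right lever down to its stop, where the force rose to 19 N. The pictures show it flat and the other three still up.
- **Proof press:** The corner gave about 0.8 mm, taking up the shim gap, then held firm. The reported height stayed at 20.5 mm with a steady 7.8–8.4 N downward and about 3 N sideways. In the last pictures the plate and the vial, can and marker are where they were. The label roll was outside those pictures, and the arm never went near it.
- **Check that disagreed:** The reported tool-tip height was about 34 mm lower than where the fingertips really were. They touched the plate's top, which is at 55 mm, at a reported height of about 21 mm. I therefore found every contact by force and camera instead of trusting the reported height.

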